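# Unlock the loader valve and put it in float

### The job

Free the loader valve for float: lift the square-tube lockout out of the pocket in front of the ball-knob lever and stand it upright in the shallow drip tray. Then push the ball-knob lever forward, over the stiff detent, until it is fully home in its float notch and stays there when you let go. Leave the T-grip lever and the loose things on the bench as they are.

Things in the scene. Friction and masses are not known exactly. Their poses are not given: they have to be found in the camera images.
- boom_valve: Valve section with the ball-knob lever: grey block 150 x 75 x 60 mm on a 12 mm base plate shared with the other section, which stands 120 mm to its left or right. Origin: below the lever's pivot, on its underside, 12 mm above the bench; the pivot is 66 mm above it. +x is forward, the way the lever is pushed (away from the robot, yaw within 0.35 rad); y along the pivot. Fixed.
- boom_lever (a joint): Angle of the ball-knob lever, rad: about 0 (within 0.05) neutral, leaning 0.3 back; grows forward; 0.6 float notch, leaning 0.3 forward, at a hard stop. A light return spring (2 N at the knob), then from 0.28 the detent: the push rises to about 13 N at 0.33 and fades towards the hump at 0.48. Released short of it the lever springs back to neutral; past it, it snaps to 0.6 and stays.
- boom_knob (a point): Centre of the black ball knob, 32 mm in diameter, on the 12 mm thick steel lever, 140 mm from the pivot. In neutral it is 41 mm behind the pivot and 212 mm above the bench; in float 41 mm in front of it at the same height; halfway 218 mm above the bench.
- aux_grip (a point): Centre of the T-grip (black bar 66 mm long across, 18 mm thick) of the neighbouring lever, 130 mm from its pivot, 202 to 208 mm above the bench. This lever moves easily and stays where it is put; it starts anywhere in its swing and is to be left alone.
- lockout: Loose plain steel square tube 36 x 36 x 120 mm, wall 4 mm, 0.3 to 0.55 kg, standing on end in the pocket, foot 98 mm and top 218 mm above the bench. Origin: centre of its lower end, z along the tube; sides parallel to the valve's x and y. 30 mm is free between its rear side and the knob; it keeps the lever from passing about 0.25 rad; its sides towards y are free above the pocket.
- tray: Drip tray: shallow aluminium tray 170 (x) x 210 (y) x 22 mm high, walls 4 mm, floor's upper face 4 mm above the bench, fixed. Origin: centre of its underside, z up.
- wrench: Bystander: spanner 170 mm long lying on the bench between the valves and the tray.
- jar: Bystander: closed glass jar 64 mm in diameter, 85 mm high, upright, at the far side of the bench.
- offcut: Bystander: piece of steel angle 50 x 50 x 140 mm lying at the far side of the bench.
- pocket (a point): Centre of the floor of the lockout's open steel pocket, 25 mm in front of the pivot, 98 mm above the bench. Its walls are 24 mm high and enclose 40 x 40 mm (outside 53 x 52 mm); a slot in its rear lets the lever pass. Fixed to the valve.
Mind the look-alikes: they are no part of the job. What is shaped like the lockout but pink is not meant.

How it is judged:
On the way, in this order (a step that is already met when the one before it is completed fails the run):
1. the lockout stands upright in the tray, let go (z of lockout in the frame of tray below 0.012 m and x of lockout in the frame of tray between -0.075 and 0.075 m and y of lockout in the frame of tray between -0.095 and 0.095 m and angle between lockout's own z axis and vertical below 0.1 rad and contact force between the fingers and lockout below 0.1 N), for 0.2 s.
2. the ball-knob lever is in its float notch (value of joint boom_lever above 0.55 rad), for 0.2 s.
At the end, for the whole second after the job is handed in: The ball-knob lever rests by itself in the float notch (joint 0.55 to 0.65 rad); the lockout stands upright (within 0.1 rad) and at rest on the tray's floor, inside its walls; the T-grip is within 20 mm of where it was (value of joint boom_lever between 0.55 and 0.65 rad and z of lockout in the frame of tray below 0.012 m and x of lockout in the frame of tray between -0.075 and 0.075 m and y of lockout in the frame of tray between -0.095 and 0.095 m and angle between lockout's own z axis and vertical below 0.1 rad and linear speed of lockout below 0.02 m/s and distance of aux_grip from where it was at the start of the episode below 0.02 m); the robot touches nothing.
It fails at once if the T-grip lever is moved (more than 20 mm) (distance of aux_grip from where it was at the start of the episode above 0.02 m).
It fails at once if a bystander is displaced by more than 30 mm (distance of any of wrench, jar, offcut from where it was at the start of the episode above 0.03 m).
It also fails if it takes over 70 s, if anything falls off the work surface, if the arm or the gripper's body presses on something with over 40 N, if the wrist force passes 120 N, or if a joint passes its speed limit or range.

### The arm

A 6-joint arm with a two-finger parallel gripper is mounted at the origin on the work surface. World frame = base frame: x ahead of the robot, y to its left, z up, the work surface at z = 0. Lengths are in m, angles in rad, forces in N, time in s.
With the tool pointing down it reaches from about 0.35 to 0.85 m from the base axis. Payload 8.1 kg.
Tool frame: the origin (TCP) lies midway between the tips of the shut fingers; the grasp point (between the pads) lies robot.grasp_offset behind it (robot.grasp_offset is the distance from the TCP to the grasp point, in m); z points along the fingers, y is the direction in which the jaws open and shut (so a half turn about z gives the same grasp; the last joint's range is limited). The gripper opens to 93 mm and grips with 3 to 60 N. Pads are 15 mm wide; open, the fingers measure 128 mm over their backs; the gripper's body (75 mm by 188 mm) begins 65 mm behind the grasp point.
Start: joints at [1.222, 0.13, 1.488, -0, 1.523, -0.085], TCP at [0.156, 0.579, 0.191] pointing down, gripper open.
Joint ranges: [-2.96, 2.96], [-0.89, 2.26], [0.02, 2.5], [-1.34, 4.48], [0, 2.73], [-2.66, 2.66]. Speed limits (rad/s): [2.39, 2.39, 2.79, 3.14, 3.14, 3.14].

### API

Orientations are given as a rotation vector (axis times angle).
In Python, from plant import robot gives the robot as it stands.
- The arm moves only by the shell command python3 -m handwheel 'ROWS' [OPENING] [FORCE]. ROWS is text: rows parted by semicolons, each of 6 numbers parted by spaces: the shift along the world's x, y, z each as a share of 0.3 m, from -1 to 1, then the turn, a rotation vector about the world's x, y, z each as a share of 45 degrees, from -1 to 1. A call has 1 to 5 rows; each row is the pose to reach, as a shift and turn from the pose commanded when the call began; what a row does not reach only later rows make up. A row lasts 1/10 s, in which the tool goes at most 50 mm and 8.59 degrees, less where a joint would pass 70% of its speed; a pose out of reach is approached as far as the arm can. A call with a number of a shift or a turn outside -1 to 1 is refused whole. A call with a gripper value outside its range is refused whole. OPENING is the closure, from -1 (fully open) to 1 (shut), set as the call begins (- or left out, the last holds). The fingers move at their own pace and stop on an object; FORCE is the grip in N (left out, the last holds). Time passes only in rows, so rows that repeat a pose let the fingers close. It gives the time, the measured TCP pose, the force and the opening at its end, in the units of the state.
- robot.read_state(): the state, without advancing time (a new reading comes with each control period).
- robot.read_camera(name): name is "scene" or "top" or "wrist"; returns (picture, depth): 480x640x3 uint8, red, green, blue; 480x640 float32, m along the optical axis (not along the pixel's ray), 0 where there is no reading.
- robot.camera_model(name): a dict with "camera_matrix" (3x3 intrinsics, pixels), "pose" (4x4, takes a point from camera to world coordinates); the wrist camera has in their place "tool_from_camera" (4x4, takes a point from camera to tool coordinates, whose origin is the TCP and whose axes are the flange's). Camera axes: x right, y down, z forward; pixel columns grow to the right and rows downward; lengths in m; the calibration is good to about 2 mm. The wrist camera is an equidistant fisheye: a pixel r from the principal point sees the ray r / f radians off the axis. A picture is of the moment at which its call begins: read the wrist's pose just before it. camera_model takes no time and is no camera call.
- robot.close_job(): hands the job in, once; it reports no verdict.
Trained networks look in the newest picture that a camera, given by its name, has taken for a name from the list of things; names that differ only in an ending like _2 or _b are one class to them, and where a whole thing is asked for, a point or a joint stands for the part that bears it (a point fixed in the world has none). Each returns a list of dicts, best first, with "conf" (0 to 1); they miss things now and then, are a little off and sometimes report something else, mostly with a low value. They report only what shows in the picture. A call takes as long as a camera call. They do not tell look-alikes from the thing itself.
- robot.look_for(camera, query): "rect" ([centre column, centre row, width, height] in pixels, round what is visible of it).
- robot.silhouettes(camera, query): "pixels" (480x640 bool, what is visible of it) and "rect" ([centre column, centre row, width, height] in pixels, round what is visible of it).
- robot.tip_of(camera, query): "at" ([row, column] in pixels: a listed point, or the origin of a listed thing).
The state is a dict: "t": time; "q": joint angles; "dq": joint speeds; "joint_torque": joint torques, N m; "tool_pos": TCP position; "orientation": TCP orientation; "force": force on the tool from outside, world axes, zero at the start; "wrist_torque": the same for the moment, N m; "opening": finger opening in m.
Only numpy, scipy, OpenCV 4.12 (cv2) and the standard library are available. Lean on these libraries where they do the work, as an engineer would, in place of code of your own. Each camera call takes 0.05 s, during which the arm holds its last target.

## Working session

There is one attempt and no reset: what is moved stays moved. The work goes in short steps, Python scripts to look and compute and a shell command to move; the robot and the scene stay as the last step left them, time stands still between calls to the robot, and variables do not carry over. Pictures are saved under pics/ and viewed, and the job is handed in when it is done.

```bash
ls; mkdir -p pics; cat > h.py <<'E'
import numpy as np, cv2
from plant import robot
def save(n,im): cv2.imwrite('pics/'+n,cv2.cvtColor(im,cv2.COLOR_RGB2BGR))
E
python3 - <<'E'
from h import *
np.set_printoptions(precision=4,suppress=True)
print(robot.read_state(), robot.grasp_offset)
for c in ['scene','top']:
    im,d=robot.read_camera(c); save(c+'0.png',im); np.savez('pics/'+c+'0.npz',im=im,d=d); print(c,robot.camera_model(c))
print(robot.camera_model('wrist'))
for c in ['scene','top']:
  for q in ['lockout','tray','boom_valve','wrench','jar','offcut']:
    print(c,q,[(np.round(r['rect']),round(r['conf'],2)) for r in robot.look_for(c,q)])
  for q in ['boom_knob','aux_grip','pocket','lockout','tray','boom_valve']:
    print(c,q,[(np.round(r['at']),round(r['conf'],2)) for r in robot.tip_of(c,q)])
E
```

```text
pics
{'t': 0.0, 'q': array([ 1.2216,  0.1312,  1.4893,  0.    ,  1.523 , -0.0854]), 'dq': array([ 0.0003,  0.    ,  0.0003,  0.0007,  0.0013, -0.    ]), 'joint_torque': array([ -0.0018, -55.9841, -49.176 ,   0.0765,   0.0354,  -0.0003]), 'tool_pos': array([0.1562, 0.5787, 0.1902]), 'orientation': array([-0.4131, -3.1139,  0.0028]), 'force': array([-0.3258,  0.422 ,  0.2312]), 'wrist_torque': array([0.0425, 0.013 , 0.0675]), 'opening': 0.09322523584888666} 0.0188
scene {'camera_matrix': array([[539.8994,   0.    , 317.0537],
       [  0.    , 539.8994, 244.7742],
       [  0.    ,   0.    ,   1.    ]]), 'pose': array([[-0.6728,  0.5659, -0.4766,  1.1133],
       [ 0.7398,  0.5243, -0.4217,  0.3994],
       [ 0.0113, -0.6363, -0.7713,  0.8982],
       [ 0.    ,  0.    ,  0.    ,  1.    ]])}
top {'camera_matrix': array([[439.964 ,   0.    , 315.7865],
       [  0.    , 439.964 , 243.3626],
       [  0.    ,   0.    ,   1.    ]]), 'pose': array([[ 0.1282, -0.961 ,  0.2449,  0.4488],
       [-0.9917, -0.1251,  0.0282, -0.0197],
       [ 0.0035, -0.2465, -0.9691,  0.9115],
       [ 0.    ,
[... 1103 characters left out ...]
, 409.]), 0.94)]
top lockout [(array([278., 191.,  25.,  44.]), 0.88), (array([215., 248.,  36.,  39.]), 0.77)]
top tray [(array([438., 318., 116.,  96.]), 0.97)]
top boom_valve [(array([231., 269.,  46.,  85.]), 0.86)]
top wrench [(array([304., 338.,  23.,  83.]), 0.92), (array([437., 315., 119.,  97.]), 0.65)]
top jar [(array([353., 205.,  26.,  42.]), 0.69)]
top offcut [(array([222., 185.,  67.,  47.]), 0.96)]
top boom_knob []
top aux_grip [(array([282., 143.]), 0.83)]
top pocket [(array([255., 219.]), 0.97)]
top lockout [(array([254., 312.]), 0.74), (array([198., 282.]), 0.73), (array([254., 224.]), 0.7)]
top tray [(array([315., 433.]), 0.81)]
top boom_valve [(array([277., 234.]), 0.65)]
```

View pics/scene0.png

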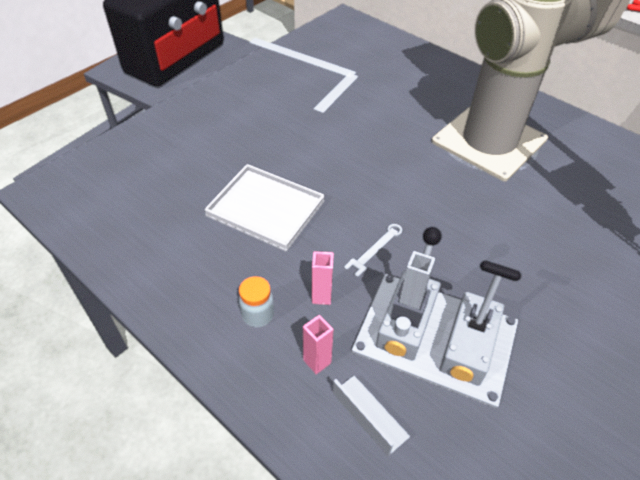

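View pics/top0.png

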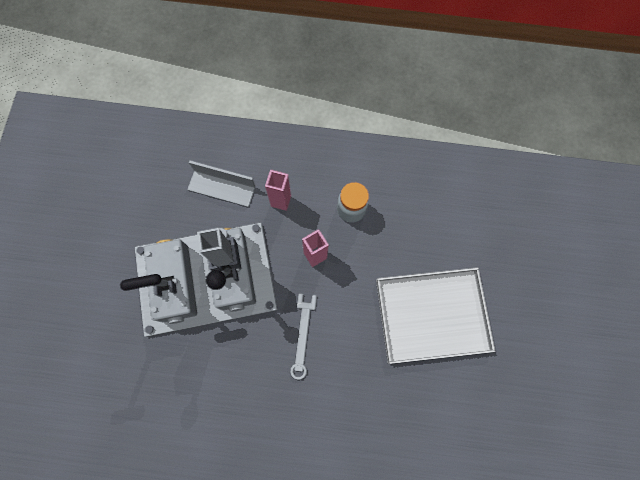

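The grey steel tube is the real lockout: its rim is at scene (421,263) and top (211,242). The two pink ones are decoys. The T-grip section is on its +y side and the tray on its -y side. Next I'll measure with depth.

```bash
cat >> h.py <<'E'
def cloud(c,d):
    m=robot.camera_model(c); K=m['camera_matrix']; T=m['pose']
    v,u=np.mgrid[:480,:640]
    P=np.stack([(u-K[0,2])/K[0,0]*d,(v-K[1,2])/K[1,1]*d,d],-1)
    W=P@T[:3,:3].T+T[:3,3]; W[d==0]=np.nan
    return W
E
python3 - <<'E'
from h import *
np.set_printoptions(precision=4,suppress=True)
for c,(u0,v0,u1,v1) in {'scene':(350,220,530,410),'top':(110,215,290,345)}.items():
    z=np.load(f'pics/{c}0.npz'); W=cloud(c,z['d']); im=z['im'].astype(int)
    w=W[v0:v1,u0:u1].reshape(-1,3); rgb=im[v0:v1,u0:u1].reshape(-1,3)
    ok=~np.isnan(w[:,0]); w=w[ok]; rgb=rgb[ok]
    # rim
    s=(w[:,2]>.208)&(w[:,2]<.226)&(rgb.sum(1)>200)
    p=w[s]; print(c,'rim n',len(p),p.mean(0),cv2.minAreaRect((p[:,:2]*1000).astype(np.float32)))
    dk=(w[:,2]>.15)&(rgb.sum(1)<120)
    p=w[dk]; 
    from scipy.cluster.vq import kmeans2
    cen,l=kmeans2(p,2,seed=1,minit='++')
    for i in range(2):
        q=p[l==i]; print(' dark',len(q),np.median(q,0),q.min(0),q.max(0))
        if len(q)>30 and np.ptp(q[:,1])<.05:
            A=np.c_[2*q,np.ones(len(q))]; x=np.linalg.lstsq(A,(q**2).sum(1),rcond=None)[0]; print('  sphere',x[:3],np.sqrt(x[3]+x[:3]@x[:3]))
    b=(w[:,2]>.006)&(w[:,2]<.018)&(rgb.sum(1)>300)
    p=w[b]; print(' base',len(p),cv2.minAreaRect((p[:,:2]*1000).astype(np.float32)))
for c,(u0,v0,u1,v1) in {'scene':(200,160,330,250),'top':(370,262,500,370)}.items():
    z=np.load(f'pics/{c}0.npz'); W=cloud(c,z['d']); w=W[v0:v1,u0:u1].reshape(-1,3)
    im=z['im'].astype(int)[v0:v1,u0:u1].reshape(-1,3)
    p=w[im.sum(1)>450]; p=p[~np.isnan(p[:,0])]; print('tray',c,cv2.minAreaRect((p[:,:2]*1000).astype(np.float32)),p[:,2].min(),p[:,2].max())
z=np.load('pics/top0.npz'); save('crop.png',cv2.resize(z['im'][210:350,110:320],None,fx=3.5,fy=3.5,interpolation=2))
E
```

```text
scene rim n 433 [0.5911 0.1878 0.216 ] ((560.8931884765625, 228.91294860839844), (97.67451477050781, 167.6896514892578), 15.673715591430664)
 dark 72 [0.5567 0.1523 0.2167] [0.5439 0.1412 0.2078] [0.5608 0.167  0.2275]
  sphere [0.547  0.1537 0.2165] 0.013225547295780701
 dark 74 [0.535  0.273  0.2088] [0.5231 0.2448 0.2051] [0.544  0.3021 0.2153]
 base 7088 ((503.3616638183594, 201.82496643066406), (448.8083801269531, 379.509033203125), 39.9932975769043)
top rim n 316 [0.5998 0.1761 0.2163] ((571.8724365234375, 228.4317626953125), (100.55252075195312, 158.8264923095703), 6.11949348449707)
 dark 236 [0.5431 0.1478 0.2227] [0.5302 0.1366 0.1609] [0.5653 0.1648 0.23  ]
  sphere [0.5461 0.1569 0.1996] 0.0268790199294263
 dark 247 [0.5255 0.2694 0.2135] [0.5113 0.2421 0.204 ] [0.5418 0.3004 0.2175]
 base 4409 ((601.581298828125, 241.53219604492188), (251.3730926513672, 280.67999267578125), 18.760974884033203)
tray scene ((551.0803833007812, -260.2314453125), (199.11134338378906, 233.04090881347656), 13.63442611694336) -0.0029846987686764637 0.027947252131837796
tray top ((562.16943359375, -253.4254608154297), (172.64874267578125, 219.95030212402344), 13.54185962677002) -0.00273668980325259 0.027376103951244235
```

View pics/crop.png

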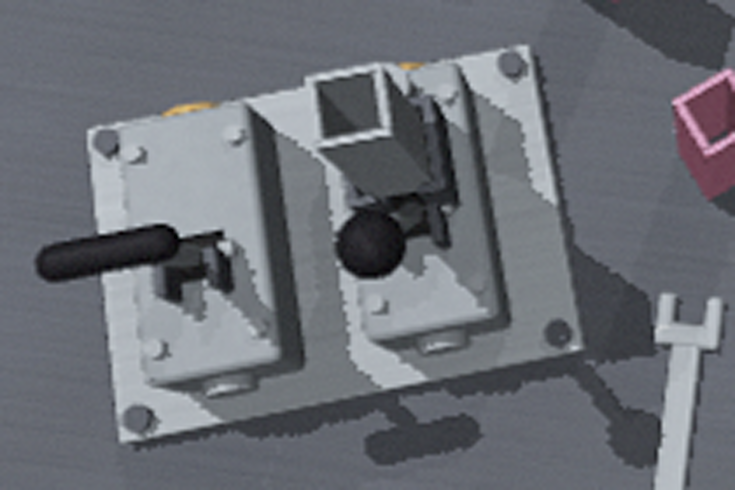

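```bash
cat >> h.py <<'E'
def ray(c,uv,z):
    m=robot.camera_model(c); K=m['camera_matrix']; T=m['pose']
    uv=np.atleast_2d(np.asarray(uv,float))
    d=np.c_[(uv-K[:2,2])/K[0,0],np.ones(len(uv))]@T[:3,:3].T
    return T[:3,3]+d*((z-T[2,3])/d[:,2])[:,None]
E
python3 - <<'E'
from h import *
np.set_printoptions(precision=4,suppress=True)
f=lambda L:(np.array(L)/3.5)+[110,210]
def rep(n,R):
    print(n,R.tolist() and R[:,:2].mean(0),'\n', R[:,:2], 'sides',np.linalg.norm(np.roll(R,-1,0)-R,axis=1))
    for i in range(4):
        e=R[(i+1)%4]-R[i]; print(np.degrees(np.arctan2(e[1],e[0])).round(1),end=' ')
    print()
rep('rim',ray('top',f([(306,80),(380,64),(394,138),(316,152)]),.218))
rep('plate',ray('top',f([(88,130),(530,45),(583,348),(120,442)]),.012))
print('knob',ray('top',f([(371,244)]),.212), ray('scene',[(431.5,236.5)],.212))
print('tgrip',ray('top',f([(50,262),(170,242)]),.203))
rep('tray',ray('top',[(378,280),(477.5,270),(493,352),(389.5,363)],.022))
rep('tray s',ray('scene',[(248,167),(323,200),(285,246),(207,209)],.022))
# refined rim by depth/colour
for c,(u0,v0,u1,v1) in {'scene':(405,248,440,282),'top':(194,225,226,256)}.items():
    z=np.load(f'pics/{c}0.npz'); W=cloud(c,z['d']); im=z['im'].astype(int)
    w=W[v0:v1,u0:u1].reshape(-1,3); rgb=im[v0:v1,u0:u1].reshape(-1,3)
    s=(w[:,2]>.212)&(w[:,2]<.224)&(rgb.sum(1)>150); p=w[s]
    print(c,len(p),p.mean(0),cv2.minAreaRect((p[:,:2]*1000).astype(np.float32)))
z=np.load('pics/scene0.npz'); save('crop2.png',cv2.resize(z['im'][220:400,350:530],None,fx=3.3,fy=3.3,interpolation=2))
E
```

```text
rim [0.6058 0.1722] 
 [[0.6166 0.1947]
 [0.6287 0.1618]
 [0.5945 0.1489]
 [0.5833 0.1834]] sides [0.035  0.0366 0.0363 0.0352]
-69.7 -159.4 108.0 18.7 
plate [0.5737 0.2248] 
 [[0.6189 0.382 ]
 [0.7058 0.1273]
 [0.5284 0.0678]
 [0.4416 0.322 ]] sides [0.2691 0.1872 0.2686 0.1871]
-71.1 -161.4 108.8 18.7 
knob [[0.5451 0.1518 0.212 ]] [[0.5458 0.1527 0.212 ]]
tgrip [[0.5189 0.2998 0.203 ]
 [0.5353 0.2468 0.203 ]]
tray [ 0.5567 -0.2489] 
 [[ 0.6133 -0.1298]
 [ 0.6604 -0.3309]
 [ 0.5    -0.3674]
 [ 0.4531 -0.1674]] sides [0.2066 0.1645 0.2055 0.1646]
-76.8 -167.2 103.2 13.2 
tray s [ 0.5634 -0.2437] 
 [[ 0.506  -0.362 ]
 [ 0.4658 -0.158 ]
 [ 0.6201 -0.1268]
 [ 0.6617 -0.328 ]] sides [0.2079 0.1574 0.2055 0.1594]
101.2 11.5 -78.3 -167.7 
scene 272 [0.6081 0.1742 0.2174] ((606.9981689453125, 173.6522674560547), (38.582725524902344, 36.00081253051758), 18.733884811401367)
top 251 [0.6067 0.1735 0.2175] ((607.1614990234375, 173.98594665527344), (36.580345153808594, 36.48093795776367), 19.01050567626953)
```

View pics/crop2.png

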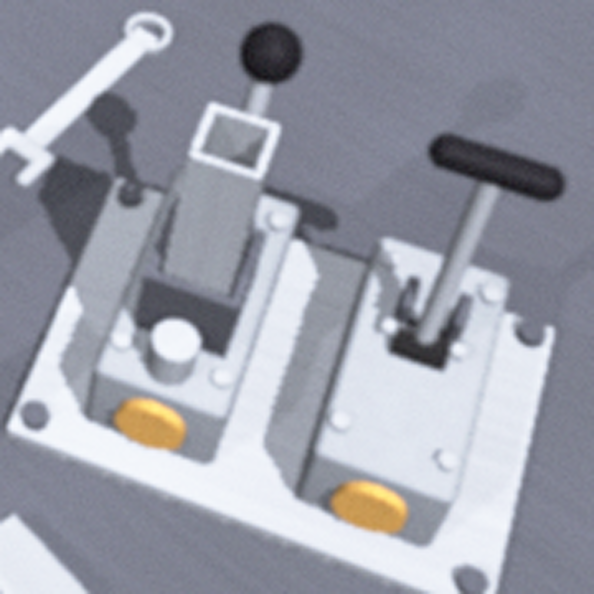

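Measurements so far:

| Item | Value |
|---|---|
| Tube | (0.607, 0.1735), yaw 18.8° |
| Knob | (0.545, 0.152) |
| T-grip | around (0.527, 0.273) |
| Tray centre | about (0.559, -0.247) |

I'll rise and travel first, turning the jaws onto the valve's y axis (+34°).

```bash
python3 -m handwheel '0 0 0.16 0 0 0; 0.05 -0.05 0.32 0 0 0.19; 0.2 -0.2 0.4 0 0 0.38; 0.35 -0.35 0.4 0 0 0.57; 0.5 -0.45 0.4 0 0 0.753' -1
python3 -m handwheel '0.12 -0.11 0 0 0 0; 0.24 -0.22 0 0 0 0; 0.36 -0.33 0 0 0 0; 0.48 -0.44 0 0 0 0; 0.6 -0.55 0 0 0 0'
python3 -m handwheel '0.12 -0.11 0 0 0 0; 0.24 -0.22 0 0 0 0; 0.36 -0.32 0 0 0 0; 0.4 -0.35 0 0 0 0; 0.4 -0.35 0 0 0 0'
```

```text
t: 1.8
tool_pos: [0.2727, 0.4712, 0.3115]
orientation: [-0.494, 3.1, 0.003]
force: [-0.3, 0.5, -0.4]
opening: 0.0929
t: 2.3
tool_pos: [0.453, 0.3053, 0.3098]
orientation: [-0.483, 3.104, 0.0]
force: [0.0, 1.1, 0.0]
opening: 0.0928
t: 2.8
tool_pos: [0.5729, 0.2001, 0.3087]
orientation: [0.478, -3.104, 0.0]
force: [-0.2, 0.4, 0.5]
opening: 0.0932
```

```bash
python3 -m handwheel '0.1137 -0.0887 0 0 0 0.028; 0.1137 -0.0887 0 0 0 0.028; 0.1137 -0.0887 0 0 0 0.028'
python3 - <<'E'
from h import *
np.set_printoptions(precision=4,suppress=True)
s=robot.read_state(); print(s['tool_pos'],s['orientation'])
im,d=robot.read_camera('wrist'); save('w1.png',im)
from scipy.spatial.transform import Rotation as R
m=robot.camera_model('wrist');K=m['camera_matrix'];v,u=np.mgrid[:480,:640]
x=(u-K[0,2])/K[0,0];y=(v-K[1,2])/K[1,1];r=np.hypot(x,y);t=np.tan(np.minimum(r,1.5))/np.maximum(r,1e-9)
P=np.stack([x*t*d,y*t*d,d],-1)@m['tool_from_camera'][:3,:3].T+m['tool_from_camera'][:3,3]
W=P@R.from_rotvec(s['orientation']).as_matrix().T+s['tool_pos']
np.savez('pics/w1.npz',W=W,im=im,d=d)
ok=(d>0)&(np.abs(W[...,0]-.607)<.035)&(np.abs(W[...,1]-.1735)<.035)&(W[...,2]>.212)&(W[...,2]<.224)&(im.sum(2)>150)
p=W[ok];print(len(p),p.mean(0),cv2.minAreaRect((p[:,:2]*1000).astype(np.float32)))
E
```

```text
t: 3.1
tool_pos: [0.6052, 0.1762, 0.3093]
orientation: [0.517, -3.098, -0.001]
force: [-0.4, -0.6, -0.0]
opening: 0.093
[0.6052 0.1762 0.3093] [ 0.5172 -3.0979 -0.0009]
948 [0.6073 0.1736 0.2179] ((607.4723510742188, 173.97677612304688), (36.302696228027344, 35.86640548706055), 18.755123138427734)
```

View pics/w1.png

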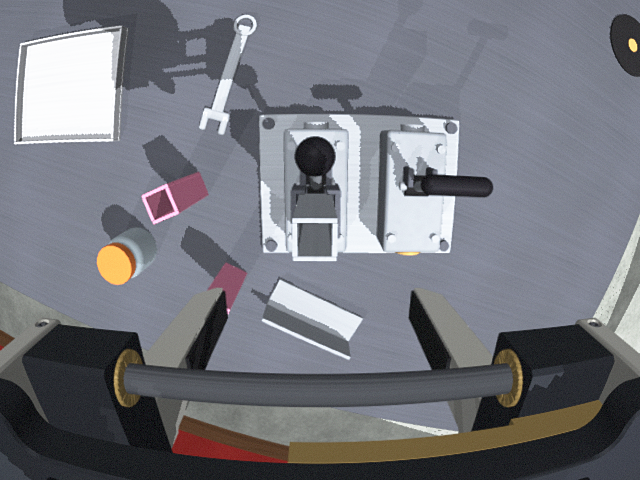

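The wrist camera agrees: the tube is centred at about (316,238) in the picture, world (0.6073, 0.174), yaw 18.8°. Descending and gripping.

```bash
python3 -m handwheel '0.007 -0.007 -0.1 0 0 0; 0.007 -0.007 -0.22 0 0 0; 0.007 -0.007 -0.34 0 0 0; 0.007 -0.007 -0.44 0 0 0; 0.007 -0.007 -0.478 0 0 0'
python3 -m handwheel '0 0 0 0 0 0; 0 0 0 0 0 0; 0 0 0 0 0 0; 0 0 0 0 0 0; 0 0 0 0 0 0' 1 30
python3 -m handwheel '0 0 0 0 0 0; 0 0 0 0 0 0; 0 0 0 0 0 0; 0 0 0 0 0 0; 0 0 0 0 0 0' 1 40
```

```text
t: 3.65
tool_pos: [0.6049, 0.1744, 0.1628]
orientation: [0.519, -3.093, -0.0]
force: [0.2, -0.2, -0.1]
opening: 0.0925
t: 4.15
tool_pos: [0.6087, 0.1733, 0.1675]
orientation: [-0.517, 3.097, 0.0]
force: [0.1, -0.5, -0.2]
opening: 0.0575
t: 4.65
tool_pos: [0.608, 0.1732, 0.1662]
orientation: [-0.517, 3.099, 0.0]
force: [0.9, -0.5, 0.6]
opening: 0.0355
```

```bash
python3 -m handwheel '0 0 0.05 0 0 0; 0 0 0.12 0 0 0; 0 0 0.2 0 0 0; 0 0 0.28 0 0 0; 0 0 0.36 0 0 0'
python3 -m handwheel '0 0 0.04 0 0 0; 0 0 0.04 0 0 0'
python3 - <<'E'
from h import *
im,d=robot.read_camera('scene'); save('s2.png',im)
E
```

```text
t: 5.15
tool_pos: [0.6077, 0.1731, 0.2755]
orientation: [0.517, -3.098, 0.0]
force: [1.0, -0.4, -3.8]
opening: 0.0354
t: 5.35
tool_pos: [0.609, 0.1733, 0.2889]
orientation: [-0.516, 3.095, 0.0]
force: [1.1, -0.3, -4.2]
opening: 0.0358
```

View pics/s2.png

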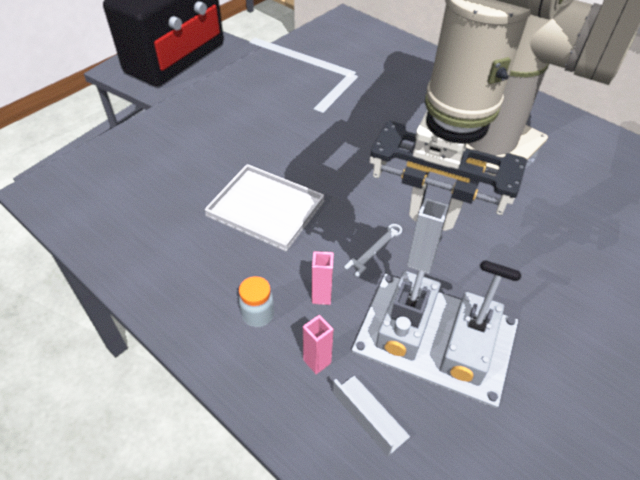

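The tube is clear of the pocket, hanging upright at scene (425,235), and the other things are untouched. Carrying it to the tray, turning back 34° on the way.

```bash
python3 -m handwheel '0 -0.1 0 0 0 0; 0 -0.25 0 0 0 0; -0.03 -0.4 0 0 0 -0.18; -0.05 -0.55 0 0 0 -0.36; -0.08 -0.7 0 0 0 -0.5'
python3 -m handwheel '-0.02 -0.15 0 0 0 -0.1; -0.04 -0.3 0 0 0 -0.2; -0.06 -0.45 0 0 0 -0.25; -0.08 -0.6 0 0 0 -0.25; -0.08 -0.7 0 0 0 -0.25'
python3 -m handwheel '0 0 0 0 0 0; 0 0 0 0 0 0; 0 0 0 0 0 0'
```

```text
t: 5.9
tool_pos: [0.5827, -0.0383, 0.2837]
orientation: [-0.106, -3.137, -0.001]
force: [1.4, -0.6, -3.5]
opening: 0.0355
t: 6.4
tool_pos: [0.5581, -0.2496, 0.2838]
orientation: [-0.408, -3.112, -0.001]
force: [0.9, 0.5, -2.9]
opening: 0.0357
t: 6.7
tool_pos: [0.5598, -0.2457, 0.2849]
orientation: [-0.403, -3.114, -0.002]
force: [-0.2, -0.3, -3.9]
opening: 0.0358
```

```bash
python3 -m handwheel '0 0 -0.14 0 0 0; 0 0 -0.28 0 0 0; 0 0 -0.42 0 0 0; 0 0 -0.56 0 0 0; 0 0 -0.64 0 0 0'
python3 -m handwheel '0 0 0 0 0 0; 0 0 0 0 0 0; 0 0 0 0 0 0'
python3 - <<'E'
from h import *
im,d=robot.read_camera('scene'); save('s3.png',im[120:300,150:390].repeat(3,0).repeat(3,1))
E
```

```text
t: 7.2
tool_pos: [0.558, -0.2438, 0.0895]
orientation: [-0.401, -3.111, -0.004]
force: [-0.4, 1.0, -4.2]
opening: 0.0356
t: 7.5
tool_pos: [0.5618, -0.2471, 0.097]
orientation: [0.403, 3.112, -0.002]
force: [0.3, 0.1, -3.9]
opening: 0.0358
```

View pics/s3.png

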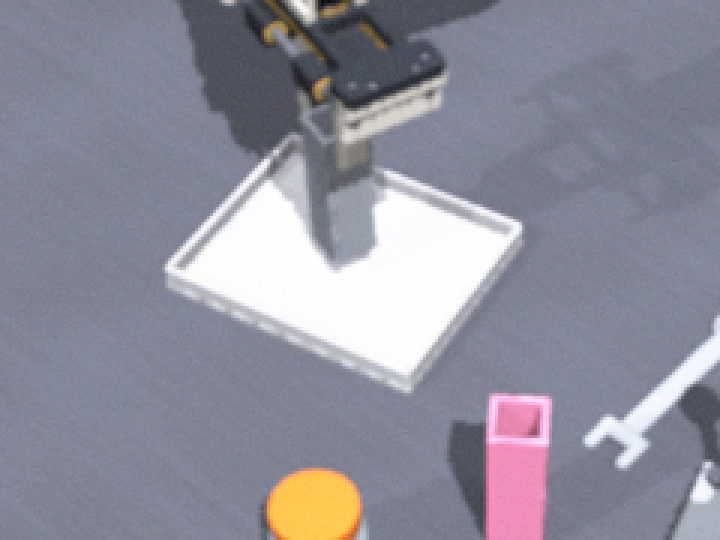

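```bash
python3 -m handwheel '0 0 -0.02 0 0 0; 0 0 -0.035 0 0 0; 0 0 -0.05 0 0 0; 0 0 -0.05 0 0 0; 0 0 -0.05 0 0 0'
python3 -m handwheel '0 0 -0.007 0 0 0; 0 0 -0.014 0 0 0; 0 0 -0.014 0 0 0; 0 0 -0.014 0 0 0'
```

```text
t: 8.05
tool_pos: [0.5597, -0.2467, 0.0788]
orientation: [-0.405, -3.115, -0.0]
force: [0.5, -0.3, -3.2]
opening: 0.036
t: 8.45
tool_pos: [0.56, -0.2468, 0.0749]
orientation: [-0.405, -3.115, -0.0]
force: [0.7, 0.5, -3.4]
opening: 0.0355
```

```bash
python3 -m handwheel '0 0 -0.004 0 0 0; 0 0 -0.008 0 0 0; 0 0 -0.008 0 0 0; 0 0 -0.008 0 0 0'
python3 -m handwheel '0 0 -0.003 0 0 0; 0 0 -0.003 0 0 0; 0 0 -0.003 0 0 0'
```

```text
t: 8.85
tool_pos: [0.5599, -0.2468, 0.0725]
orientation: [-0.405, -3.115, -0.0]
force: [-0.4, -0.2, -4.1]
opening: 0.036
t: 9.15
tool_pos: [0.5603, -0.2469, 0.0722]
orientation: [0.404, 3.115, -0.0]
force: [-0.1, 0.4, 0.7]
opening: 0.036
```

The wrist force went from about -4 N to about 0, so the tube's weight is on the tray. Opening gently.

```bash
python3 -m handwheel '0 0 0 0 0 0; 0 0 0 0 0 0; 0 0 0 0 0 0; 0 0 0 0 0 0; 0 0 0 0 0 0' 0.2
python3 -m handwheel '0 0 0 0 0 0; 0 0 0 0 0 0; 0 0 0 0 0 0; 0 0 0 0 0 0; 0 0 0 0 0 0' -0.6
python3 - <<'E'
from h import *
im,d=robot.read_camera('wrist'); save('w4.png',im)
E
```

```text
t: 9.65
tool_pos: [0.5602, -0.2469, 0.0718]
orientation: [0.405, 3.115, -0.0]
force: [-0.3, 0.4, 0.5]
opening: 0.0373
t: 10.15
tool_pos: [0.56, -0.2469, 0.0716]
orientation: [-0.405, -3.115, 0.0]
force: [0.1, -0.2, 0.0]
opening: 0.072
```

View pics/w4.png

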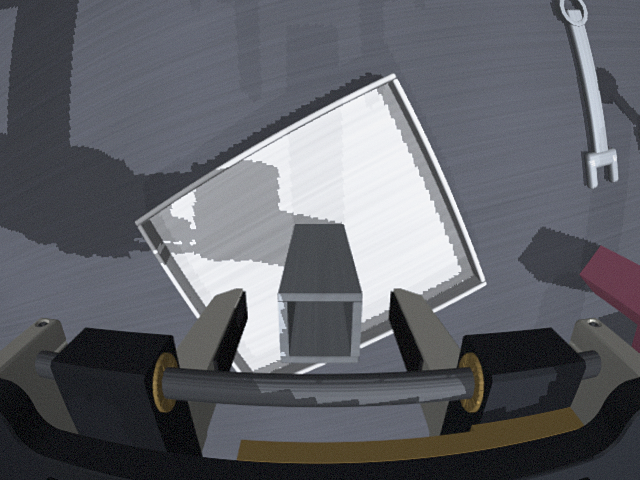

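The tube stands free between the fingers at about (320,325). Rising straight up, then shutting the gripper and travelling to behind the knob.

```bash
python3 -m handwheel '0 0 0.08 0 0 0; 0 0 0.22 0 0 0; 0 0 0.38 0 0 0; 0 0 0.54 0 0 0; 0 0 0.7 0 0 0'
python3 -m handwheel '0 0 0.06 0 0 0; 0 0 0.06 0 0 0; 0 0 0.06 0 0 0'
python3 - <<'E'
from h import *
im,d=robot.read_camera('scene'); save('s4.png',im)
s=robot.read_state(); print(s['tool_pos'],s['t'])
E
```

```text
t: 10.7
tool_pos: [0.5597, -0.2467, 0.2837]
orientation: [0.405, 3.115, -0.0]
force: [0.4, -1.0, 0.9]
opening: 0.0744
t: 11.0
tool_pos: [0.56, -0.2468, 0.2991]
orientation: [-0.405, -3.115, -0.0]
force: [0.6, 1.0, -1.0]
opening: 0.0744
[ 0.55944872 -0.24655792  0.2977339 ] 11.05
```

View pics/s4.png

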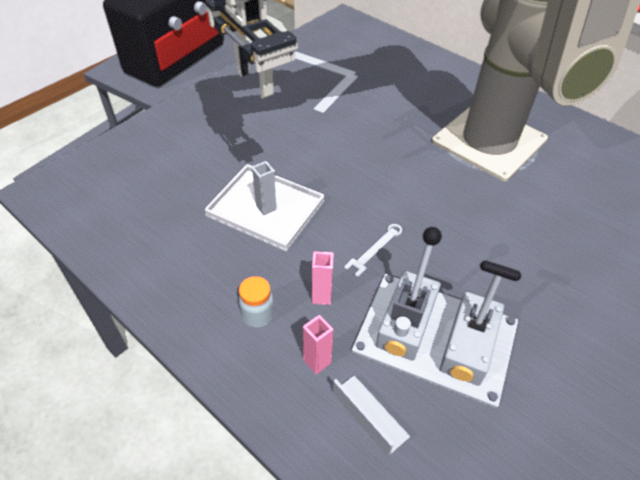

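The lockout stands upright in the tray at (264,190), and the lever is still neutral with its knob at (431,236). Travelling to behind the knob.

```bash
python3 -m handwheel '-0.03 0.12 0 0 0 0; -0.06 0.26 0 0 0 0.18; -0.09 0.4 0 0 0 0.36; -0.12 0.55 0 0 0 0.5; -0.15 0.7 0 0 0 0.5' 1 20
python3 -m handwheel '-0.02 0.15 0 0 0 0.15; -0.04 0.3 0 0 0 0.25; -0.06 0.45 0 0 0 0.253; -0.07 0.57 0 0 0 0.253; -0.07 0.57 0 0 0 0.253'
python3 -m handwheel '0 0 0 0 0 0; 0 0 0 0 0 0; 0 0 0 0 0 0'
```

```text
t: 11.55
tool_pos: [0.5133, -0.0352, 0.2968]
orientation: [0.216, -3.13, -0.002]
force: [0.8, 1.0, -0.5]
opening: 0.039
t: 12.05
tool_pos: [0.4921, 0.138, 0.297]
orientation: [0.528, -3.093, -0.002]
force: [-0.2, -0.1, -0.2]
opening: 0.0014
t: 12.35
tool_pos: [0.494, 0.1329, 0.2989]
orientation: [0.518, -3.097, 0.0]
force: [-0.5, 0.4, -1.0]
opening: 0.0006
```

```bash
python3 -m handwheel '0 0 -0.1 0 0 0; 0 0 -0.2 0 0 0; 0 0 -0.3 0 0 0; 0 0 -0.347 0 0 0; 0 0 -0.347 0 0 0'
python3 - <<'E'
from h import *
im,d=robot.read_camera('scene'); save('s5.png',im[190:340,340:540].repeat(4,0).repeat(4,1))
s=robot.read_state(); print(s['tool_pos'],s['t'])
E
```

```text
t: 12.85
tool_pos: [0.4926, 0.1331, 0.1932]
orientation: [0.518, -3.094, 0.0]
force: [0.3, -1.1, 0.1]
opening: 0.0007
[0.49369855 0.13345129 0.19529896] 12.9
```

View pics/s5.png

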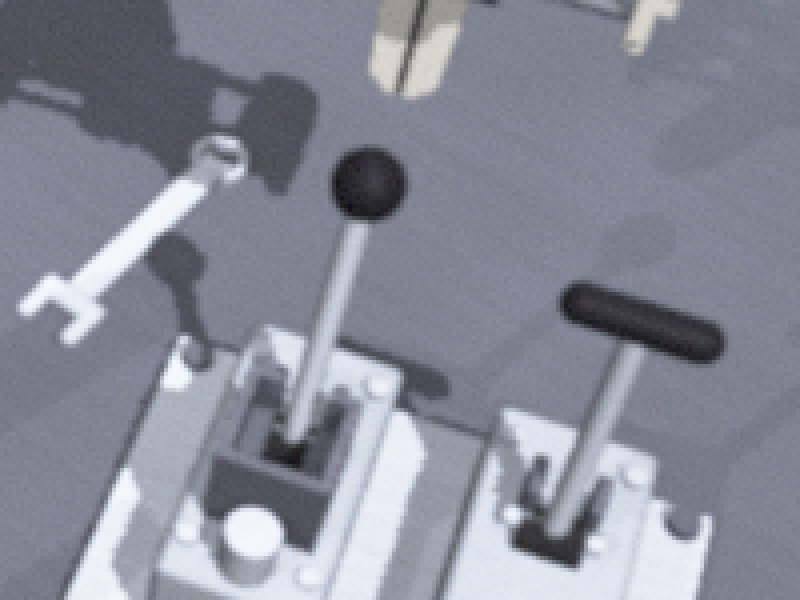

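The shut fingers sit behind the knob and in line with it. Pushing along the valve's forward axis (0.9466, 0.3223).

```bash
python3 -m handwheel '0.032 0.011 0 0 0 0; 0.063 0.0215 0 0 0 0; 0.095 0.032 0 0 0 0; 0.126 0.043 0 0 0 0; 0.158 0.054 0 0 0 0'
python3 -m handwheel '0.032 0.011 0 0 0 0; 0.063 0.0215 0 0 0 0; 0.063 0.0215 0 0 0 0; 0.063 0.0215 0 0 0 0'
```

```text
t: 13.4
tool_pos: [0.5437, 0.151, 0.1997]
orientation: [-0.52, 3.094, -0.0]
force: [-8.8, -1.4, 30.4]
opening: 0.0005
t: 13.8
tool_pos: [0.5651, 0.1583, 0.2033]
orientation: [-0.52, 3.086, 0.001]
force: [-5.5, -0.1, 29.8]
opening: 0.0006
```

An unexpected upward force of 30 N. Looking before going on.

```bash
python3 - <<'E'
from h import *
im,d=robot.read_camera('scene'); save('s6.png',im[190:340,340:540].repeat(4,0).repeat(4,1))
im,d=robot.read_camera('wrist'); save('w6.png',im)
s=robot.read_state(); print(s['tool_pos'],s['t'],s['force'],s['wrist_torque'])
E
```

```text
[0.56493735 0.15825464 0.20324306] 13.9 [-4.22177765 -0.18579915 29.33958847] [0.15756443 0.51941341 0.03311389]
```

View pics/s6.png

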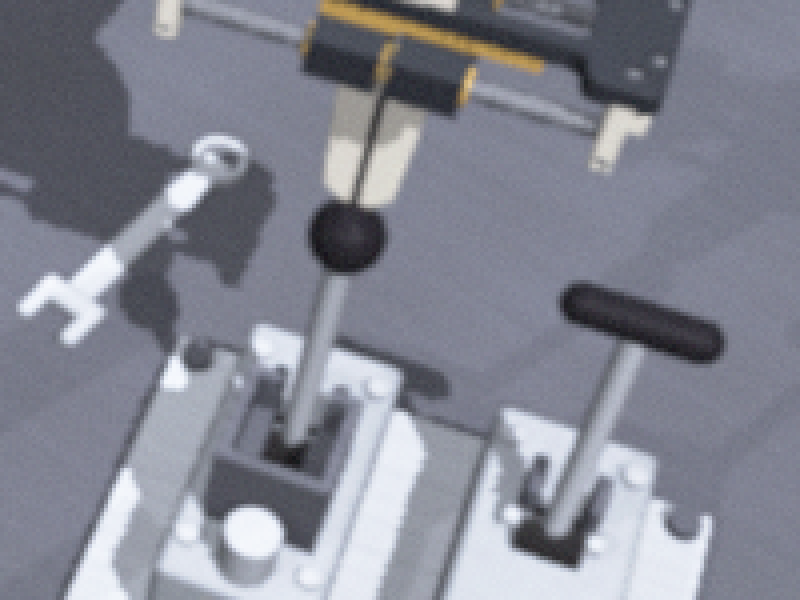

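View pics/w6.png

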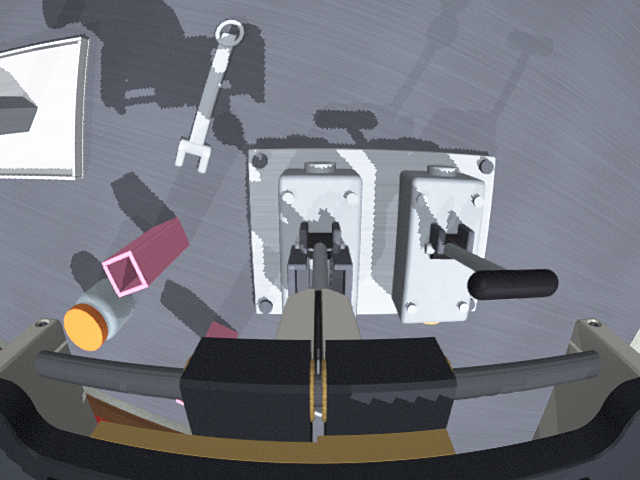

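```bash
python3 - <<'E'
from h import *
np.set_printoptions(precision=4,suppress=True)
m=robot.camera_model('scene');K=m['camera_matrix'];T=np.linalg.inv(m['pose'])
f=np.array([.9466,.3223,0]); piv=np.array([.607,.1738,.078])-.025*f
def px(p): c=T[:3,:3]@p+T[:3,3]; return (K@c)[:2]/c[2]
for a in np.arange(-.3,.31,.05):
    p=piv+.14*(np.sin(a)*f+[0,0,np.cos(a)]); print(round(a+.3,2),p,px(p))
print('tcp',px(robot.read_state()['tool_pos']))
E
```

```text
0.0 [0.5442 0.1524 0.2117] [431.887  235.9716]
0.05 [0.5505 0.1546 0.2136] [430.9811 238.0417]
0.1 [0.557  0.1568 0.2152] [430.0144 240.3051]
0.15 [0.5635 0.159  0.2164] [428.9891 242.7578]
0.2 [0.5701 0.1612 0.2173] [427.9074 245.3948]
0.25 [0.5767 0.1635 0.2178] [426.7723 248.2105]
0.3 [0.5833 0.1657 0.218 ] [425.5865 251.1979]
0.35 [0.59   0.168  0.2178] [424.3536 254.3494]
0.4 [0.5966 0.1702 0.2173] [423.0771 257.6563]
0.45 [0.6031 0.1725 0.2164] [421.7608 261.109 ]
0.5 [0.6097 0.1747 0.2152] [420.4091 264.697 ]
0.55 [0.6161 0.1769 0.2136] [419.0263 268.409 ]
0.6 [0.6225 0.1791 0.2117] [417.6171 272.2329]
tcp [426.7789 248.0611]
```

The lever is at about 0.26 rad, but the shut fingers are riding up on the ball and pressing down on it instead of pushing. The force and torque readings put the contact near the top of the ball. I'll back off and grip the knob between the pads instead.

```bash
python3 -m handwheel '-0.032 -0.011 0 0 0 0; -0.08 -0.027 0 0 0 0; -0.13 -0.044 0 0 0 0; -0.19 -0.065 0 0 0 0; -0.24 -0.081 0 0 0 0'
python3 -m handwheel '0 0 0 0 0 0; 0 0 0 0 0 0'
python3 - <<'E'
from h import *
im,d=robot.read_camera('scene'); save('s7.png',im[190:340,340:540].repeat(4,0).repeat(4,1))
s=robot.read_state(); print(s['tool_pos'],s['t'],s['force'],s['wrist_torque'])
W=cloud('scene',d)
# fingers region: list of points near tool axis
f=np.array([.9466,.3223]);t=s['tool_pos']
rel=W-t; a=rel[...,:2]@f; b=rel[...,:2]@np.array([-.3223,.9466])
for z in np.arange(-.01,.08,.01):
    k=(np.abs(b)<.025)&(np.abs(a)<.05)&(rel[...,2]>=z)&(rel[...,2]<z+.01)
    if k.sum(): print(round(z,3),k.sum(),'f range',a[k].min().round(4),a[k].max().round(4),'l',b[k].min().round(4),b[k].max().round(4))
E
```

```text
t: 14.4
tool_pos: [0.4883, 0.1326, 0.1959]
orientation: [-0.521, 3.098, -0.0]
force: [-0.1, -0.2, -0.1]
opening: 0.0005
t: 14.6
tool_pos: [0.4892, 0.1328, 0.196]
orientation: [-0.521, 3.097, 0.0]
force: [-0.0, 0.7, 0.2]
opening: 0.0008
[0.48923983 0.13282271 0.19591392] 14.65 [-0.2323696   0.02979341  0.63506065] [ 0.06898208 -0.01249783  0.03004826]
0.02 6 f range 0.005 0.05 l -0.0021 0.0064
0.03 59 f range 0.0015 0.0105 l -0.0144 0.0141
0.04 79 f range 0.0001 0.0115 l -0.0151 0.0147
0.05 79 f range 0.0046 0.0108 l -0.0159 0.0156
0.06 88 f range 0.0041 0.011 l -0.016 0.0159
0.07 94 f range 0.0011 0.011 l -0.017 0.0165
```

View pics/s7.png

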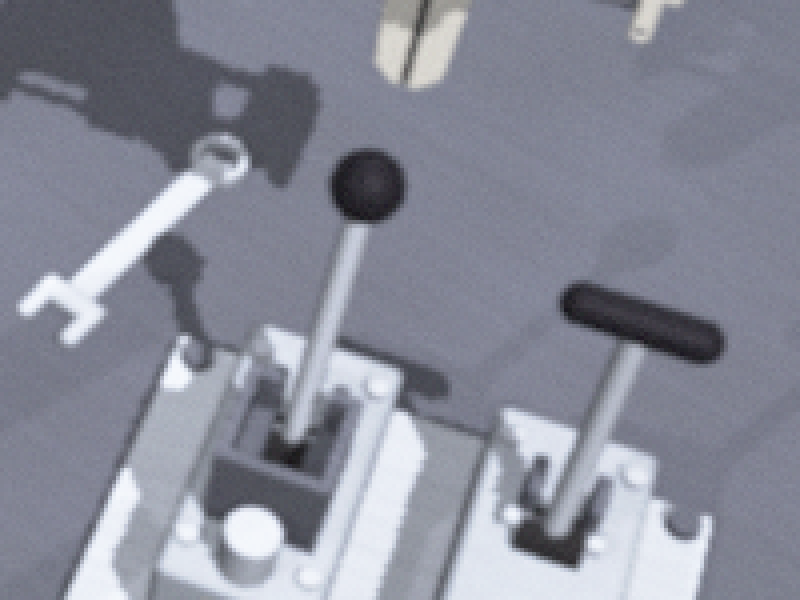

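```bash
python3 - <<'E'
from h import *
m=robot.camera_model('scene');K=m['camera_matrix'];T=np.linalg.inv(m['pose'])
def px(p): c=T[:3,:3]@p+T[:3,3]; return (K@c)[:2]/c[2]
t=robot.read_state()['tool_pos']
f=np.array([.9466,.3223,0])
for dz in [0,.01,.02,.03,.04]: print(dz,px(t+[0,0,dz]+.0075*f)), 
E
```

```text
0 [437.76601402 221.54773189]
0.01 [438.82194167 217.70010833]
0.02 [439.89535259 213.7887787 ]
0.03 [440.9866846  209.81214758]
0.04 [442.09639029 205.76856586]
```

By both the picture and the depth, the real fingertips are about 25 mm above the reported TCP. That explains why they rode over the ball. I'll lower the tool 27 mm, check again, and push properly.

```bash
python3 -m handwheel '0 0 -0.045 0 0 0; 0 0 -0.09 0 0 0; 0 0 -0.09 0 0 0'
python3 - <<'E'
from h import *
im,d=robot.read_camera('scene'); save('s8.png',im[190:340,340:540].repeat(4,0).repeat(4,1))
s=robot.read_state(); print(s['tool_pos'],s['t'],s['force'])
W=cloud('scene',d)
f=np.array([.9466,.3223]);t=s['tool_pos']
rel=W-t; a=rel[...,:2]@f; b=rel[...,:2]@np.array([-.3223,.9466])
k=(np.abs(b)<.014)&(a<.013)&(a>-.01)&(rel[...,2]>-.02)&(rel[...,2]<.08)
print('tip z',np.percentile(W[...,2][k],[0,1,5,50]), 'front f',np.percentile(a[k],[50,95]))
E
```

```text
t: 14.95
tool_pos: [0.4865, 0.1323, 0.1649]
orientation: [0.52, -3.093, -0.0]
force: [-0.7, 0.0, -0.6]
opening: 0.0006
[0.48697961 0.13236625 0.1661723 ] 15.0 [-0.25869099 -0.34959321 -0.0787838 ]
tip z [0.19249212 0.1939897  0.19856118 0.22112018] front f [0.00783026 0.00960521]
```

View pics/s8.png

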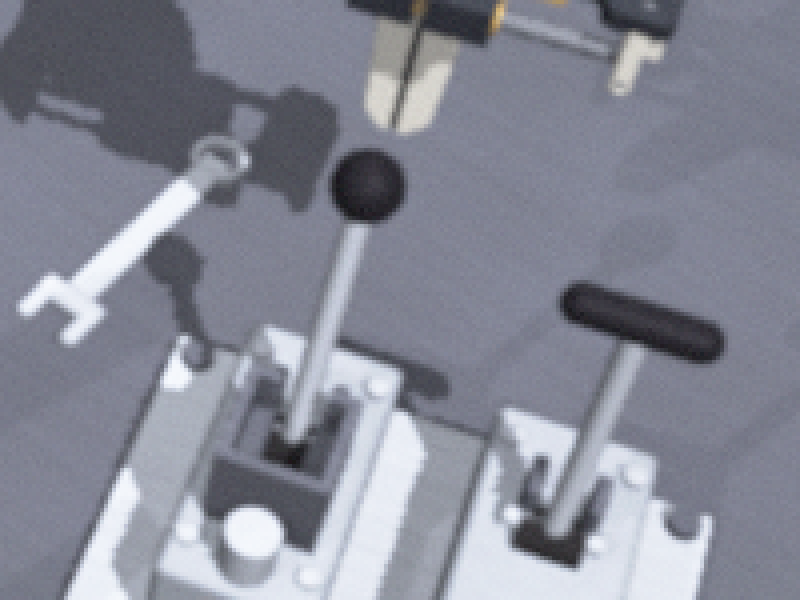

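The tips are now at z≈0.193, in line with the ball's centre and behind it. Contact should come after about 35 mm of travel.

```bash
python3 -m handwheel '0.04 0.0135 0 0 0 0; 0.08 0.027 0 0 0 0; 0.11 0.037 0 0 0 0; 0.142 0.048 0 0 0 0; 0.174 0.059 0 0 0 0'
python3 -m handwheel '0.02 0.007 0 0 0 0; 0.04 0.0135 0 0 0 0; 0.06 0.0205 0 0 0 0; 0.06 0.0205 0 0 0 0'
```

```text
t: 15.5
tool_pos: [0.541, 0.1504, 0.1687]
orientation: [0.521, -3.098, 0.0]
force: [-2.8, -1.6, 2.9]
opening: 0.0004
t: 15.9
tool_pos: [0.5586, 0.1564, 0.1684]
orientation: [0.521, -3.097, 0.0]
force: [-4.2, -0.7, 2.6]
opening: 0.0003
```

Now it's a clean, light push. Continuing over the detent: about 75 mm travelled so far, with the hump at about 101 mm.

```bash
python3 -m handwheel '0.02 0.007 0 0 0 0; 0.04 0.0135 0 0 0 0; 0.06 0.0205 0 0 0 0; 0.08 0.027 0 0 0 0; 0.095 0.032 0 0 0 0'
python3 -m handwheel '0 0 0 0 0 0; 0 0 0 0 0 0'
python3 - <<'E'
from h import *
im,d=robot.read_camera('scene'); save('s9.png',im[190:340,340:540].repeat(4,0).repeat(4,1))
s=robot.read_state(); print(s['tool_pos'],s['t'],s['force'])
E
```

```text
t: 16.4
tool_pos: [0.5874, 0.1661, 0.1687]
orientation: [-0.521, 3.097, 0.0]
force: [0.7, 0.1, -0.2]
opening: 0.0006
t: 16.6
tool_pos: [0.5871, 0.1659, 0.1683]
orientation: [-0.521, 3.098, -0.0]
force: [-0.4, 0.4, 0.7]
opening: 0.001
[0.58689112 0.16591048 0.16827632] 16.65 [ 1.09152434 -0.34723155  0.05347462]
```

View pics/s9.png

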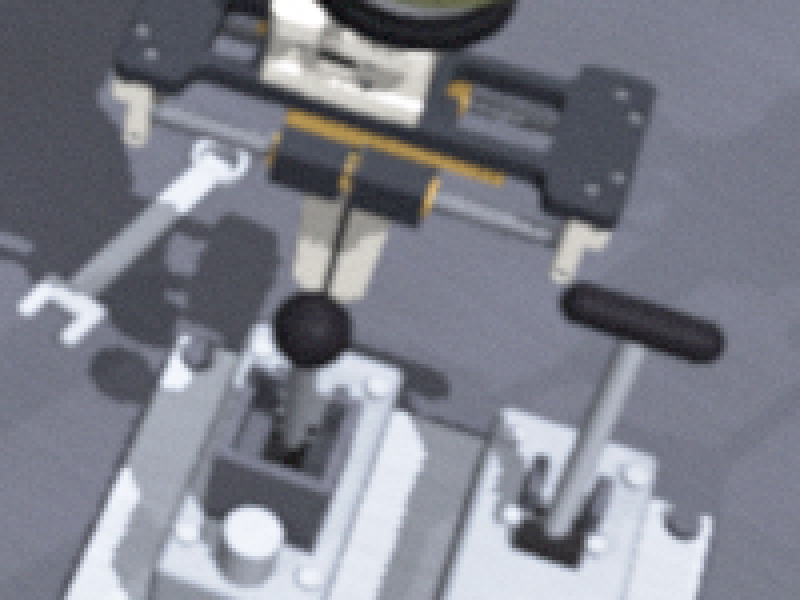

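The knob is at full-picture (418.2,272.2); my model puts 0.60 rad at (417.6,272.2), so the lever has snapped home with no force on the tool. Retreating the way I came, then up.

```bash
python3 -m handwheel '-0.05 -0.017 0 0 0 0; -0.12 -0.041 0 0 0 0; -0.2 -0.068 0 0 0 0; -0.28 -0.095 0 0 0 0; -0.32 -0.109 0 0 0 0'
python3 -m handwheel '0 0 0.1 0 0 0; 0 0 0.25 0 0 0; 0 0 0.4 0 0 0; 0 0 0.5 0 0 0; 0 0 0.5 0 0 0'
python3 -m handwheel '0 0 0 0 0 0; 0 0 0 0 0 0; 0 0 0 0 0 0; 0 0 0 0 0 0; 0 0 0 0 0 0'
python3 - <<'E'
from h import *
im,d=robot.read_camera('scene'); save('s10.png',im)
s=robot.read_state(); print(s['tool_pos'],s['t'],s['force'])
W=cloud('scene',d)
w=W[150:230,230:300].reshape(-1,3); p=w[(w[:,2]>.115)&(w[:,2]<.135)]
print('tube top',len(p),np.median(p,0),cv2.minAreaRect((p[:,:2]*1000).astype(np.float32)))
w=W[250:290,455:525].reshape(-1,3);c=im[250:290,455:525].reshape(-1,3).astype(int).sum(1); p=w[(w[:,2]>.15)&(c<120)];print('tgrip',np.median(p,0),p.min(0),p.max(0))
im,d=robot.read_camera('top'); save('t10.png',im)
E
```

```text
t: 17.15
tool_pos: [0.4894, 0.1328, 0.1684]
orientation: [0.521, -3.098, 0.0]
force: [-0.8, 0.1, 0.5]
opening: 0.0005
t: 17.65
tool_pos: [0.493, 0.1336, 0.3245]
orientation: [-0.519, 3.089, -0.0]
force: [-0.5, -0.4, -0.1]
opening: 0.0004
t: 18.15
tool_pos: [0.4907, 0.1332, 0.3177]
orientation: [0.521, -3.097, -0.0]
force: [0.2, 0.3, 0.2]
opening: 0.0003
[0.49076844 0.1332299  0.31797369] 18.2 [-0.01885332 -0.56851968  0.06352916]
tube top 213 [ 0.56094443 -0.24238514  0.12293301] ((559.5765991210938, -245.7772979736328), (40.18944549560547, 38.07300567626953), 78.50068664550781)
tgrip [0.53550595 0.26940467 0.2087159 ] [0.52562332 0.24447978 0.20515842] [0.54243186 0.30061228 0.21487477]
```

View pics/s10.png

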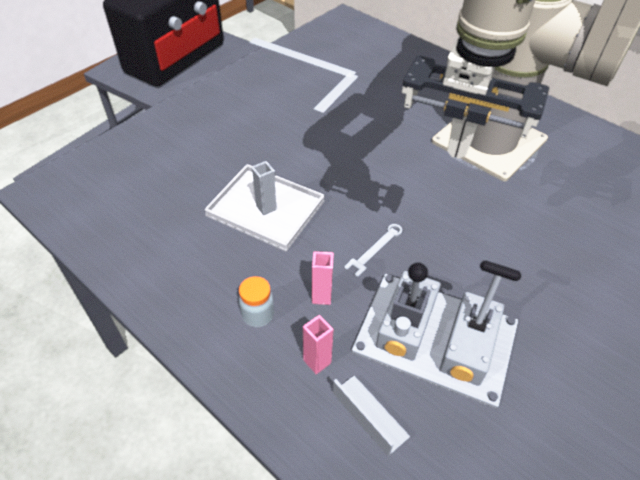

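The knob stays at (418,272) with the robot clear. The tube stands in the tray at (264,188), top at z≈0.123. The T-grip, wrench, jar and offcut look unmoved. Handing in.

```bash
python3 -c "
from plant import robot
print(robot.close_job())"
```

```text
the job is handed in; nothing more can be done
None
```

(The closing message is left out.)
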